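# Set the head clearance of the bench vial capper

## Task

Set the head clearance of the bench vial capper. First make it safe at the push-button box, one button at a time, each pressed right down and let up again: red (stop), then blue (vent the air), then white (set-up mode). Only then turn the thumbscrew on top of the capper clockwise until the crimp head seats firmly on the vial below it, back it off a quarter turn, and finish while still gripping the thumbscrew there, so that it cannot creep while I tighten its lock nut; leave the vial and the loose things round the work where they stand.

Things in the scene. Friction and masses are not known exactly. Their poses are not given: they have to be found in the camera images.
- capper: bench vial capper, white C-shaped casting fixed to the table: foot 158 x 124 mm; upright 52 x 62 mm, centred at x = 75 mm, with a low black cap to z = 200 mm; round sleeve 46 mm wide to z = 188 mm, then a fixed hexagonal lock nut 25 mm across, top at 195.5 mm. Origin: on the table, on the vertical spindle axis; x from the open throat to the upright, z up
- thumbscrew: thumbscrew on the spindle axis: upright dark steel blade, 32 mm wide along its x, 10 mm thick along its y, round-topped, 210 to 239 mm above the table, white mark on its top edge at the +x end. Pinch it from above across its flat faces (along its y). Origin: on the axis, 209 mm above the table, z up. It turns without rising
- thumb_grip (a point): centre of the blade of the thumbscrew, on the spindle axis, 225 mm above the table: the point to grip; its frame is that of the blade (y across the flats)
- thumb_mark (a point): white mark on the blade, 13 mm from the spindle axis, 229 mm above the table
- adjuster (a joint): turn of the thumbscrew, rad: 0 = seated, a hard stop, head pressing on the vial, white mark towards the upright (blade's x = capper's x). Grows as backed off, anticlockwise from above; quarter turn = 1.57, limit 5.5. Starts 1.2 to 2.8 off the seat. Friction 0.06 N m, stays where left. 8 mm of head travel a turn; clockwise lowers
- crimp_head: turned steel crimp head, 44 mm diameter, 34 mm tall, under the sleeve; moves straight up and down with the thumbscrew (quarter turn = 2 mm). Origin: centre of its top face, z pointing down
- setting_vial: vial with blue cap, 31 mm diameter, 75 mm tall, standing loose and upright in the white horseshoe nest below the crimp head, its base 20 mm above the table. Origin: centre of its base
- button_box: grey push-button box fixed to the table, 78 x 158 mm, 44 mm high, with three buttons in a row along its y, 48 mm apart on its top; which colour is where varies. Origin: centre of its underside
- red_button_top (a point): centre of the top face of the red push button when up: 26 mm diameter, 6 mm proud of a black bezel 42 mm in diameter; 66 mm above the table. Moves with the button
- blue_button_top (a point): centre of the top face of the blue push button when up: 26 mm diameter, 6 mm proud of a black bezel 42 mm in diameter; 66 mm above the table. Moves with the button
- white_button_top (a point): centre of the top face of the white push button when up: 26 mm diameter, 6 mm proud of a black bezel 42 mm in diameter; 66 mm above the table. Moves with the button
- red_button (a joint): travel of the red push button, m: 0 up, 0.006 fully down. Spring return: it starts to move at about 1.5 N and is fully down at 5 N; counts as pressed from 0.004
- blue_button (a joint): travel of the blue push button, m: 0 up, 0.006 fully down. Spring return: it starts to move at about 1.5 N and is fully down at 5 N; counts as pressed from 0.004
- white_button (a joint): travel of the white push button, m: 0 up, 0.006 fully down. Spring return: it starts to move at about 1.5 N and is fully down at 5 N; counts as pressed from 0.004
- open_vial: open glass vial without cap, 30 mm diameter, 67 mm tall, standing upright on the table (a bystander). Origin: centre of its base
- spanner: flat steel spanner, 187 x 35 x 5 mm, lying on the black tool mat (a bystander). Origin: centre of its underside, y along its length
- bush: yellowish brass guide bush, 30 mm flange, 27 mm tall, standing on the black tool mat (a bystander). Origin: centre of its underside

How it is judged:
On the way, in this order (a step that is already met when the one before it is completed fails the run):
1. the red button is pressed (stop) alone, the thumbscrew not yet turned (value of joint red_button above 0.004 m and value of joint each of blue_button, white_button below 0.002 m and distance of thumb_mark from where it was at the start of the episode below 0.004 m), for 0.1 s.
2. the blue button is pressed (vent the air) alone, the thumbscrew not yet turned (value of joint blue_button above 0.004 m and value of joint each of red_button, white_button below 0.002 m and distance of thumb_mark from where it was at the start of the episode below 0.004 m), for 0.1 s.
3. the white button is pressed (set-up mode) alone, the thumbscrew not yet turned (value of joint white_button above 0.004 m and value of joint each of red_button, blue_button below 0.002 m and distance of thumb_mark from where it was at the start of the episode below 0.004 m), for 0.1 s.
4. the thumbscrew is turned home and the crimp head presses on the vial (value of joint adjuster below 0.08 rad and contact force between crimp_head and setting_vial above 0.3 N), for 0.1 s.
5. the thumbscrew is backed off a quarter turn and gripped (value of joint adjuster between 1.37 and 1.77 rad and contact force between the fingers and thumbscrew above 2 N), for 0.2 s.
At the end, for the whole second after the job is handed in: Thumbscrew 90 degrees (within 11) back from its seat, still, gripped with over 2 N; crimp head clear of the vial, which stands upright within 10 mm of its start; all buttons up; open vial, spanner and bush within 30 mm of their starts (all of step 5 and velocity of joint adjuster between -0.1 and 0.1 rad/s and contact force between crimp_head and setting_vial below 0.1 N and angle between setting_vial's own z axis and vertical below 0.1 rad and distance of setting_vial from where it was at the start of the episode below 0.01 m and value of joint each of red_button, blue_button, white_button below 0.002 m and distance of each of open_vial, spanner, bush from where it was at the start of the episode below 0.03 m); the arm keeps its last pose, push and grip.
It fails at once if two buttons pressed at once (value of joint each of red_button, blue_button above 0.003 m or value of joint each of red_button, white_button above 0.003 m or value of joint each of blue_button, white_button above 0.003 m).
It fails at once if the vial in the nest is tipped or knocked out (angle between setting_vial's own z axis and vertical above 0.3 rad or distance of setting_vial from where it was at the start of the episode above 0.02 m).
It fails at once if a loose thing near the work is shoved away (distance of any of open_vial, spanner, bush from where it was at the start of the episode above 0.03 m).
It also fails if it takes over 51 s, if anything falls off the work surface, if the arm or the gripper's body presses on something with over 40 N, if the wrist force passes 120 N, or if a joint passes its speed limit or range.

## Robot

A 6-joint arm with a two-finger parallel gripper is mounted at the origin on a cart in front of the work surface, level with it; the furniture and walls round the work are solid. World frame = base frame: x ahead of the robot, y to its left, z up, the work surface at z = 0. Lengths are in m, angles in rad, forces in N, time in s.
With the tool pointing down it reaches from about 0.35 to 0.725 m from the base axis. Payload 4.3 kg.
Tool frame: the origin (TCP) lies midway between the tips of the shut fingers; the grasp point (between the pads) lies 19 mm behind it; x points along the fingers, y is the direction in which the jaws open and shut, and the axes are right-handed (so a half turn about x gives the same grasp; the last joint's range is limited). The gripper opens to 85 mm and grips with 20 to 120 N. Pads are 22 mm wide; open, the fingers measure 114 mm over their backs; the gripper's body (76 mm by 85 mm) begins 54 mm behind the grasp point. The pads swing forward as they close: fully open they stand 13 mm farther back than shut.
Start: joints at [1.022, 0.377, 0.081, 1.274, 0, 1.46], TCP at [0.244, 0.521, 0.231] pointing down, gripper open.
Joint ranges: [-2.72, 2.72], [-0.84, 1.66], [-1.02, 1.22], [-1.77, 2.12], [-1.37, 1.28], [-3.14, 3.14]. Speed limits (rad/s): [2.57, 2.57, 3.14, 3.14, 3.14, 3.14].

## Interface

Orientations are given as [roll, pitch, yaw] about the fixed x, y, z axes, in that order (R = Rz(yaw) Ry(pitch) Rx(roll)).
In Python, from bench import robot gives the robot as it stands. The module is installed in compiled form; this text tells all that it offers.
- The arm moves only by the shell command python3 -m handwheel 'ROWS' [OPENING]. ROWS is JSON, a list of rows, each a list of 2 entries, a list of its own where there are three numbers: the shift along the tool's x, y, z each as a share of 0.3 m, from -1 to 1, then the turn about the tool's x as a share of 360 degrees, from -1 to 1. A call has 1 to 5 rows; each row is the pose to reach, as a shift and turn from the pose measured when the call began, along the tool's axes at that moment, turning the shorter way round; what a row does not reach only later rows make up. A row lasts 1/10 s, in which the tool goes at most 50 mm and 8.59 degrees, less where a joint would pass 70% of its speed; a pose out of reach is approached as far as the arm can. A call with a number of a shift or a turn outside -1 to 1 is refused whole. A call with a gripper value outside its range is refused whole. OPENING is the opening, from 0 (shut) to 1 (fully open), set as the call begins (- or left out, the last holds). The fingers move at their own pace and stop on an object; the grip force is fixed at half the most. Time passes only in rows, so rows that repeat a pose let the fingers close. It gives the time, the measured TCP pose, the force and the opening at its end, in the units of the state.
- robot.state(): the state, without advancing time (a new reading comes with each control period).
- robot.camera(name): name is "scene" or "top"; returns a dict with "pixels" (480x640x3 uint8, blue, green, red), "z_map" (480x640 float32, m along the optical axis (not along the pixel's ray), 0 where there is no reading), "fx", "fy", "cx", "cy" (pixels), "R" (3x3) and "t" (3): a world point X has camera coordinates R X + t. Camera axes: x right, y down, z forward; pixel columns grow to the right and rows downward; lengths in m; the calibration is good to about 2 mm. A picture is of the moment at which its call begins.
- robot.finish_job(): hands the job in, once; it reports no verdict.
The state is a dict: "clock": time; "joint_positions": joint angles; "joint_vel": joint speeds; "joint_efforts": joint torques, N m; "eef_pos": TCP position; "ee_rot": TCP orientation; "force": force on the tool from outside, world axes, zero at the start; "ft_torque": the same for the moment, N m; "width": finger opening in m.
Only numpy, scipy, OpenCV 4.12 (cv2) and the standard library are available. Lean on these libraries where they do the work, as an engineer would, in place of code of your own. Each camera call takes 0.05 s, during which the arm holds its last target.

## Working session

There is one attempt and no reset: what is moved stays moved. The work goes in short steps, Python scripts to look and compute and a shell command to move; the robot and the scene stay as the last step left them, time stands still between calls to the robot, and variables do not carry over. Pictures are saved under pics/ and viewed, and the job is handed in when it is done.

```bash
mkdir -p pics; python3 - <<'E'
from bench import robot
import cv2,pickle
print(robot.state())
for n in("scene","top"):
    c=robot.camera(n); cv2.imwrite(f"pics/{n}0.png",c["pixels"]); pickle.dump(c,open(f"{n}0.pkl","wb"))
    print(n,c["fx"],c["fy"],c["cx"],c["cy"],c["R"],c["t"])
E
```

```text
{'clock': 0.0, 'joint_positions': array([1.02172271e+00, 3.78091724e-01, 7.96090873e-02, 1.27438795e+00,
       8.93497044e-06, 1.46052600e+00]), 'joint_vel': array([-0.0002624 ,  0.00124878, -0.00040325, -0.00069786,  0.00089881,
        0.00020793]), 'joint_efforts': array([-1.52352768e-03, -4.63607490e+01,  2.69871533e+01,  2.09308678e-02,
       -2.90880034e-04, -4.57523896e-06]), 'eef_pos': array([0.24392243, 0.5199695 , 0.230338  ]), 'ee_rot': array([-1.68537416,  1.56872204, -2.12417746]), 'force': array([ 0.1817045 , -0.29358155, -0.25389896]), 'ft_torque': array([-0.03628705,  0.03529132,  0.00249368]), 'width': 0.08574695626789511}
scene 516.5036716920557 516.5036716920557 318.84934514032216 238.02060095224778 [[ 0.47942204 -0.87729673 -0.02247096]
 [-0.44694115 -0.2220467  -0.86656729]
 [ 0.75524705  0.42549466 -0.4985541 ]] [-0.02645501  0.43945566  0.60401903]
top 545.3756949592299 545.3756949592299 321.13870341288344 234.50215823648801 [[-0.0271825  -0.99961422 -0.00570257]
 [-0.99591095  0.02757258 -0.08602983]
 [ 0.08615388  0.00334075 -0.99627624]] [0.26179624 0.524845   1.3944971 ]
```

View pics/scene0.png

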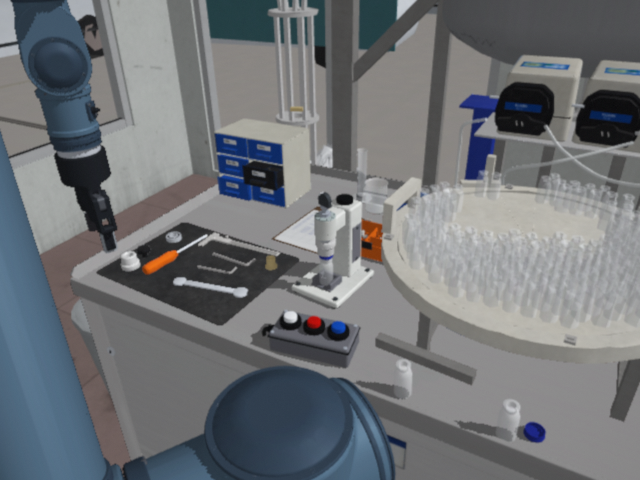

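View pics/top0.png

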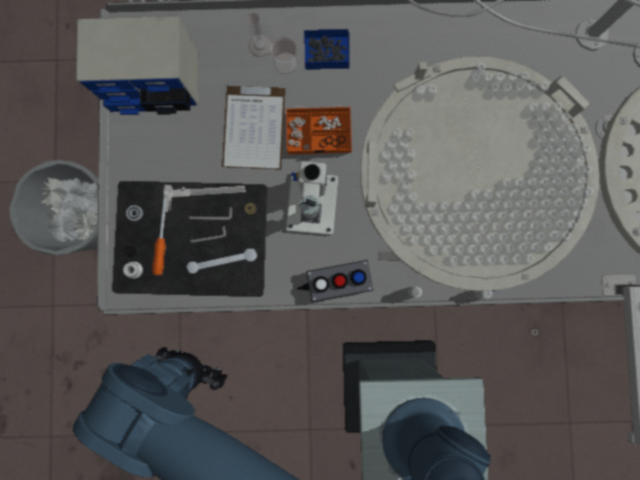

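The scene picture shows the buttons white (290,317), red (314,324) and blue (339,328), with the capper near (335,240). In the top picture the buttons are at about (320,285), (339,281) and (358,277), and the capper is near (310,205). Next I'll zoom in and measure.

```bash
cat > h.py <<'E'
import numpy as np,cv2,pickle
def ray(c,u,v,z):
    R,t=c["R"],c["t"]; C=-R.T@t
    d=R.T@np.array([(u-c["cx"])/c["fx"],(v-c["cy"])/c["fy"],1.]); return C+d*(z-C[2])/d[2]
def proj(c,X):
    p=c["R"]@np.array(X)+c["t"]; return np.array([c["fx"]*p[0]/p[2]+c["cx"],c["fy"]*p[1]/p[2]+c["cy"]])
def tri(c1,p1,c2,p2):
    M=lambda c:np.array([[c["fx"],0,c["cx"]],[0,c["fy"],c["cy"]],[0,0,1]])@np.c_[c["R"],c["t"]]
    X=cv2.triangulatePoints(M(c1),M(c2),np.float64(p1).reshape(2,1),np.float64(p2).reshape(2,1)).ravel(); return X[:3]/X[3]
def crop(c,u0,v0,u1,v1,name,s):
    cv2.imwrite(name,cv2.resize(c["pixels"][v0:v1,u0:u1],None,fx=s,fy=s,interpolation=cv2.INTER_CUBIC))
E
python3 - <<'E'
from h import *
S,T=[pickle.load(open(f"{n}0.pkl","rb")) for n in("scene","top")]
crop(S,290,180,380,310,"pics/s_cap.png",4.5)
crop(T,270,150,390,310,"pics/t_cap.png",3.7)
boxes={"scene":(265,300,365,360),"top":(300,255,375,305)}
pts={}
for n,c in(("scene",S),("top",T)):
    u0,v0,u1,v1=boxes[n]; p=c["pixels"][v0:v1,u0:u1]; h=cv2.cvtColor(p,cv2.COLOR_BGR2HSV)
    H,s,V=[h[...,i] for i in range(3)]
    for col,m in(("red",((H<8)|(H>172))&(s>150)&(V>90)),("blue",(H>100)&(H<130)&(s>140)&(V>90)),("white",(s<40)&(V>195))):
        k,l,st,ce=cv2.connectedComponentsWithStats(m.astype(np.uint8)); i=1+np.argmax(st[1:,4])
        uv=ce[i]+[u0,v0]; pts[n,col]=uv; print(n,col,uv,st[i],ray(c,*uv,.066))
for col in("red","blue","white"): print(col,tri(S,pts["scene",col],T,pts["top",col]))
E
```

```text
scene red [313.93283582 321.75373134] [ 42  16  14  12 134] [0.40622617 0.20059903 0.066     ]
scene blue [338.33802817 326.87323944] [ 67  21  14  13 142] [0.41379552 0.15347088 0.066     ]
scene white [290.88505747 315.71264368] [20 12 12 10 87] [0.40197099 0.24832414 0.066     ]
top red [339.67123288 280.32876712] [35 21 10 10 73] [0.41178421 0.20392422 0.066     ]
top blue [358.45070423 276.84507042] [54 18 10  9 71] [0.41919293 0.15667273 0.066     ]Traceback (most recent call last):
  File "<stdin>", line 11, in <module>
    return _wrapfunc(a, 'argmax', axis=axis, out=out, **kwds)
    return bound(*args, **kwds)
ValueError: attempt to get argmax of an empty sequence
```

View pics/s_cap.png

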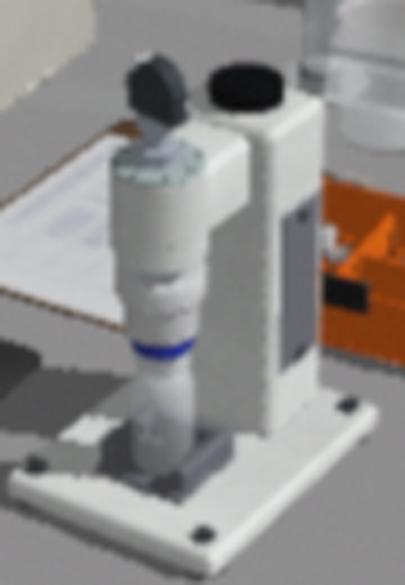

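View pics/t_cap.png

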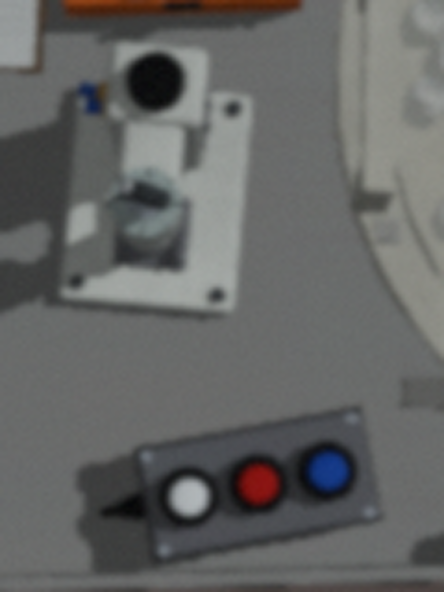

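```bash
python3 - <<'E'
from h import *
S,T=[pickle.load(open(f"{n}0.pkl","rb")) for n in("scene","top")]
crop(S,312,185,357,220,"pics/s_bl.png",16)
crop(T,290,185,335,220,"pics/t_bl.png",16)
p=T["pixels"]
def blob(c,m,box,z,lab):
    u0,v0,u1,v1=box; k,l,st,ce=cv2.connectedComponentsWithStats(m[v0:v1,u0:u1].astype(np.uint8)); i=1+np.argmax(st[1:,4])
    uv=ce[i]+[u0,v0]; print(lab,uv,st[i],ray(c,*uv,z)); return uv
g=p.max(2)
a=blob(T,g<45,(300,160,325,185),.200,"cap top")
sp=S["pixels"].max(2)
b=blob(S,sp<45,(332,190,360,206),.200,"cap scene")
print(tri(S,b,T,a))
for r in p[275:296:2,312:330]: print(r.max(1))
# screws on foot, top
for box in((283,222,296,234),(322,222,334,236),(326,172,339,186)): blob(T,g<90,box,.02,"screw")
E
```

```text
cap top [311.34161491 171.70186335] [  5   5  14  15 161] [0.66196204 0.26527593 0.2       ]
cap scene [344.1640625 199.125    ] [  5   5  16  10 128] [0.65313817 0.25974043 0.2       ]
[0.66324334 0.26509872 0.19448005]
[84 85 82 82 81 78 74 72 71 71 73 75 80 79 84 83 82 79]
[80 79 72 66 49 39 30 29 29 29 30 32 39 53 65 72 68 60]
[ 61  51  38  27  27  45  71  95 109 111 105  89  63  39  33  38  44  48]
[ 41  33  24  39  76 121 153 170 176 178 178 173 151 110  59  33  36  44]
[ 38  25  27  64 115 154 171 176 180 182 182 184 178 152  96  47  31  40]
[ 39  25  29  64 114 154 172 177 178 182 182 183 175 143  88  42  31  38]
[ 44  34  24  35  72 116 146 165 172 175 173 162 138  97  52  34  40  48]
[47 45 38 25 23 37 54 80 93 96 88 73 50 33 39 57 68 74]
[49 51 49 45 40 31 26 29 30 30 32 38 47 60 73 81 81 82]
[67 69 69 68 64 61 66 70 73 74 76 76 81 83 84 84 85 83]
[70 80 83 84 83 82 83 83 82 82 84 84 83 84 81 84 84 84]
screw [287.21428571 227.71428571] [ 0  0 13 12 84] [0.55234335 0.33533074 0.02      ]
screw [324.81818182 234.72727273] [ 0 12  8  2 11] [0.53126541 0.23774483 0.02      ]
screw [332.5 179. ] [5 6 4 3 8] [0.67768427 0.2134771  0.02      ]
```

View pics/s_bl.png

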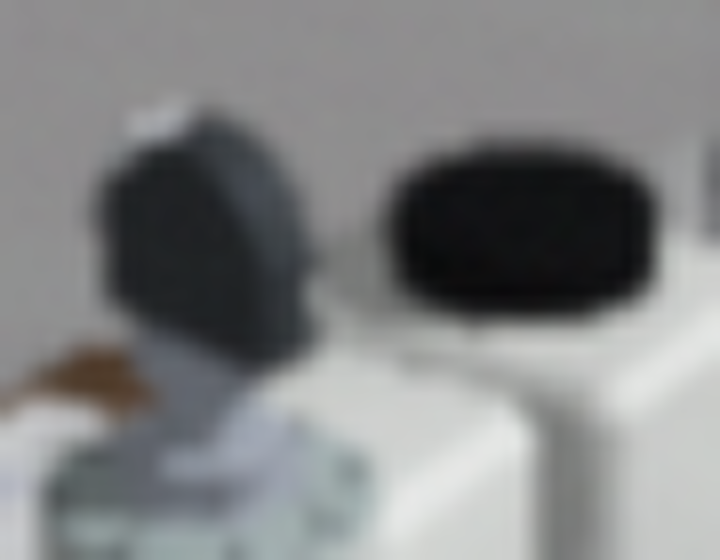

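View pics/t_bl.png

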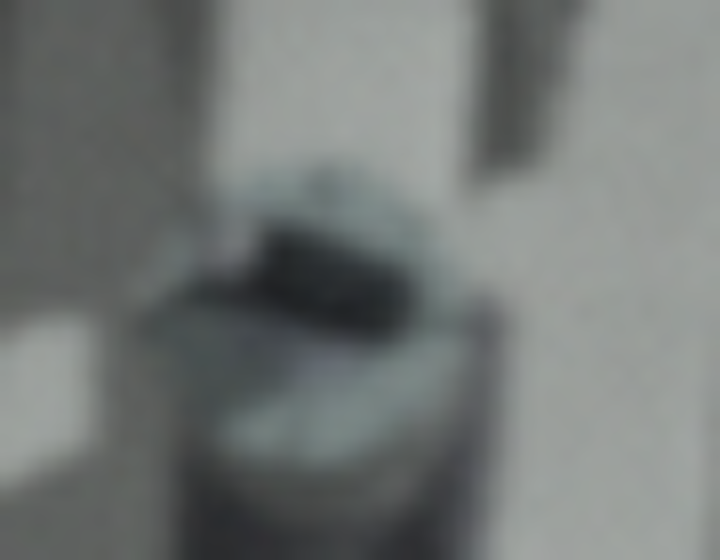

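```bash
python3 - <<'E'
from h import *
S,T=[pickle.load(open(f"{n}0.pkl","rb")) for n in("scene","top")]
z=.015
a,b,c=[ray(T,*p,z)[:2] for p in((290.3,226),(328.6,229.7),(332.7,179.2))]
ang=lambda d:np.degrees(np.arctan2(d[1],d[0]))
print(a,b,c,"x dir",ang(c-b),"y->x",ang(a-b)-90, np.linalg.norm(c-b),np.linalg.norm(a-b))
m=tri(S,(321.7,192.4),T,(304.7,200.3)); print("mark",m, ray(T,304.7,200.3,.23))
for q in((308.8,202.2),(307.8,201.8)): print("blade c top",ray(T,*q,.237))
print("blade c scene",ray(S,325.1,199.7,.225))
cap=np.array([.6625,.265])
# dark blade top-view line angle
g=T["pixels"].max(2); sub=(g[195:208,300:318]<60).astype(np.uint8)
print(sub)
r=cv2.minAreaRect(np.argwhere(sub)[:,::-1].astype(np.float32)); print(r[0][0]+300,r[0][1]+195,r[1:])
wh=g[275:298,308:335]; mm=wh>110; ys,xs=np.nonzero(mm); print("white",xs.mean()+308,ys.mean()+275,mm.sum(),ray(T,xs.mean()+308,ys.mean()+275,.066))
E
```

```text
[0.55713402 0.32747668] [0.54462054 0.22746829] [0.67808173 0.21286254] x dir -6.245491691668345 y->x -7.132026679256398 0.1342580278103764 0.10078822257914467
mark [0.59065757 0.28053979 0.23767632] [0.59156858 0.28120341 0.23      ]
blade c top [0.58600561 0.27199079 0.237     ]
blade c top [0.58696273 0.27418605 0.237     ]
blade c scene [0.58701121 0.27038219 0.225     ]
[[0 0 0 0 0 0 0 0 0 0 0 0 0 0 0 0 0 0]
 [0 0 0 0 0 0 0 0 0 0 0 0 0 0 0 0 0 0]
 [0 0 0 0 0 0 0 0 0 0 0 0 0 0 0 0 0 0]
 [0 0 0 0 0 0 0 0 0 0 0 0 0 0 0 0 0 0]
 [0 0 0 0 0 0 0 0 0 0 0 0 0 0 0 0 0 0]
 [0 0 0 0 0 0 0 1 1 1 0 0 0 0 0 0 0 0]
 [0 0 0 0 0 0 1 1 1 1 1 1 0 0 0 0 0 0]
 [0 0 0 0 0 1 1 1 1 1 1 1 1 1 0 0 0 0]
 [0 0 0 1 1 1 1 1 1 1 1 1 1 1 1 0 0 0]
 [0 0 0 0 0 0 1 1 1 1 1 1 1 1 1 0 0 0]
 [0 0 0 0 0 0 0 0 0 0 1 1 1 1 0 0 0 0]
 [0 0 0 0 0 0 0 0 0 0 0 0 0 0 0 0 0 0]
 [0 0 0 0 0 0 0 0 0 0 0 0 0 0 0 0 0 0]]
308.79411792755127 202.3235297203064 ((10.914102554321289, 4.6081767082214355), 14.03624439239502)
white 320.7012987012987 283.83116883116884 77 [0.40434704 0.25162008 0.066     ]
```

The spindle comes out at about (0.587, 0.273). The capper's x axis points at about -6.7° and the blade's mark at about 72°, so the adjuster is about 79° (1.38 rad) off its seat. That is inside the stated 1.2 to 2.8 rad. Next: the offsets to the red button.

```bash
cat > go.py <<'E'
import sys,numpy as np
from bench import robot
from scipy.spatial.transform import Rotation as Ro
def rel(x,y,z,yaw=None):
    s=robot.state(); R=Ro.from_euler("xyz",s["ee_rot"]).as_matrix()
    d=R.T@(np.array([x,y,z])-s["eef_pos"])/.3
    yy=np.degrees(np.arctan2(R[1,1],R[0,1]))
    print("t",s["clock"],"pos",s["eef_pos"].round(4),"F",s["force"].round(2),"M",s["ft_torque"].round(3),"w",round(s["width"],4),"j6",s["joint_positions"][5].round(3))
    print("toolx",R[:,0].round(3),"y-yaw",yy.round(2),"shift",d.round(4))
    if yaw is not None:
        t=(yaw-yy+180)%360-180; t2=(yaw+180-yy+180)%360-180
        print("turn share",(-t/360).round(4),"or",(-t2/360).round(4))  # x down: + about tool x = clockwise
rel(*map(float,sys.argv[1:]))
E
python3 go.py .410 .203 .12 -18
```

```text
t 0.1 pos [0.244  0.52   0.2305] F [ 0.87 -0.23  0.01] M [ 0.04  -0.017  0.028] w 0.0853 j6 1.46
toolx [-0.001 -0.002 -1.   ] y-yaw 64.86 shift [ 0.3693 -0.721   0.95  ]
turn share 0.2302 or -0.2698
```

```bash
python3 -m handwheel '[[[0.2,-0.721,0.95],-0.27],[[0.2,-0.721,0.95],-0.27],[[0.2,-0.721,0.95],-0.27],[[0.2,-0.721,0.95],-0.27],[[0.2,-0.721,0.95],-0.27]]' 0; python3 go.py .411 .203 .09 162
```

```text
clock: 0.6
eef_pos: [0.3497, 0.3188, 0.1926]
ee_rot: [-2.796, 1.569, -2.543]
force: [1.5, 0.8, 0.2]
width: 0.0121
t 0.6 pos [0.3497 0.3188 0.1926] F [1.54 0.8  0.17] M [-0.004 -0.058 -0.029] w 0.0121 j6 0.352
toolx [-0.001 -0.001 -1.   ] y-yaw 104.51 shift [ 0.3421 -0.4249  0.1016]
turn share -0.1597 or 0.3403
```

```bash
python3 -m handwheel '[[[0.342,-0.425,0.102],-0.16],[[0.342,-0.425,0.102],-0.16],[[0.342,-0.425,0.102],-0.16],[[0.342,-0.425,0.102],-0.16],[[0.342,-0.425,0.102],-0.16]]'; python3 go.py .411 .203 .075 162
```

```text
clock: 1.1
eef_pos: [0.4097, 0.1997, 0.0871]
ee_rot: [2.659, 1.564, -2.655]
force: [-0.5, 0.2, 0.7]
width: -0.0003
t 1.1 pos [0.4097 0.1997 0.0871] F [-0.54  0.21  0.69] M [0.061 0.052 0.027] w -0.0003 j6 -0.654
toolx [-0.006 -0.003 -1.   ] y-yaw 145.54 shift [0.0403 0.0024 0.0117]
turn share -0.0457 or 0.4543
```

```bash
python3 -m handwheel '[[[0.02,0.002,0.012],0],[[0.04,0.002,0.012],0],[[0.04,0.002,0.012],0]]'; python3 - <<'E'
from h import *
from bench import robot
for n in("scene","top"):
    c=robot.camera(n)
    b=(270,270,370,370) if n=="scene" else (290,230,390,310)
    crop(c,*b,f"pics/{n}1.png",6)
E
python3 go.py .411 .203 .062
```

```text
clock: 1.4
eef_pos: [0.4103, 0.2032, 0.0742]
ee_rot: [2.62, 1.562, -2.695]
force: [-0.1, 0.5, -0.2]
width: -0.0003
t 1.5 pos [0.4109 0.2035 0.075 ] F [-0.19  0.71  0.36] M [ 0.002 -0.064 -0.022] w 0.0002 j6 -0.647
toolx [-0.006 -0.003 -1.   ] y-yaw 145.53 shift [ 0.0435 -0.0014 -0.0008]
```

View pics/scene1.png

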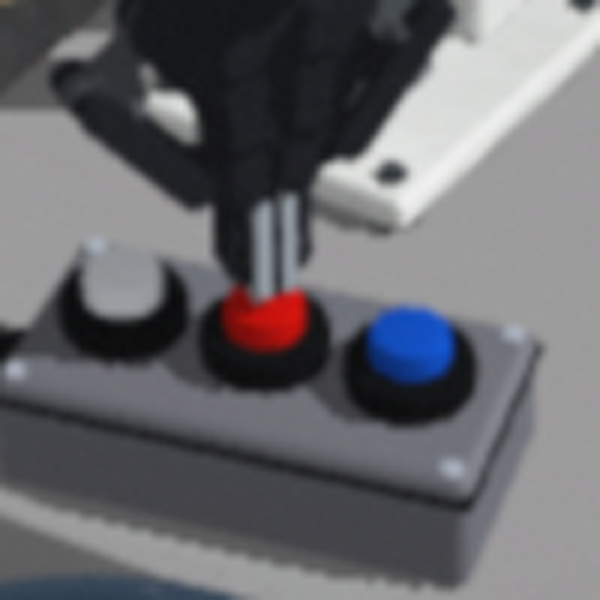

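The scene crop shows the shut fingertips centred over the red button at crop (270,290), just above it. Now I press it.

```bash
python3 -m handwheel '[[[0.035,0,0],0],[[0.049,0,0],0],[[0.049,0,0],0],[[0.049,0,0],0],[[0.049,0,0],0]]'; python3 go.py .411 .203 .0605
```

```text
clock: 2.0
eef_pos: [0.4117, 0.2041, 0.0609]
ee_rot: [2.564, 1.566, -2.75]
force: [1.4, 1.7, 4.5]
width: 0.0003
t 2.0 pos [0.4117 0.2041 0.0609] F [1.36 1.69 4.54] M [ 0.501 -0.392 -0.003] w 0.0003 j6 -0.647
toolx [-0.005 -0.002 -1.   ] y-yaw 145.54 shift [ 0.0013 -0.0001 -0.0043]
```

```bash
python3 -m handwheel '[[[0.004,0,0],0],[[0.004,0,0],0],[[0.004,0,0],0]]'; python3 -m handwheel '[[[-0.07,0,0],0],[[-0.07,0,0],0],[[-0.07,0,0],0]]'; python3 go.py .4185 .1555 .08
```

```text
clock: 2.3
eef_pos: [0.4118, 0.2042, 0.06]
ee_rot: [2.557, 1.566, -2.757]
force: [-0.1, -0.0, 6.5]
width: 0.0001
clock: 2.6
eef_pos: [0.4112, 0.2038, 0.0805]
ee_rot: [2.627, 1.565, -2.687]
force: [0.2, 0.2, -0.3]
width: -0.0002
t 2.6 pos [0.4112 0.2038 0.0805] F [ 0.19  0.21 -0.34] M [-0.019 -0.012 -0.045] w -0.0002 j6 -0.647
toolx [-0.005 -0.003 -1.   ] y-yaw 145.53 shift [ 0.0018 -0.111  -0.1189]
```

Red went fully down (6.5 N) and came back up. Blue is next.

```bash
python3 -m handwheel '[[[0,-0.111,-0.119],0],[[0,-0.111,-0.119],0],[[0,-0.111,-0.119],0],[[0,-0.111,-0.119],0]]'; python3 go.py .4185 .1555 .060; python3 - <<'E'
from h import *
from bench import robot
c=robot.camera("scene"); crop(c,270,270,370,370,"pics/s2.png",6)
E
```

```text
clock: 3.0
eef_pos: [0.4177, 0.1557, 0.0798]
ee_rot: [2.533, 1.563, -2.781]
force: [0.0, -0.3, 0.3]
width: 0.0003
t 3.0 pos [0.4177 0.1557 0.0798] F [ 0.   -0.31  0.3 ] M [0.007 0.032 0.018] w 0.0003 j6 -0.754
toolx [-0.007 -0.003 -1.   ] y-yaw 145.53 shift [ 0.0661 -0.0029  0.0015]
```

View pics/s2.png

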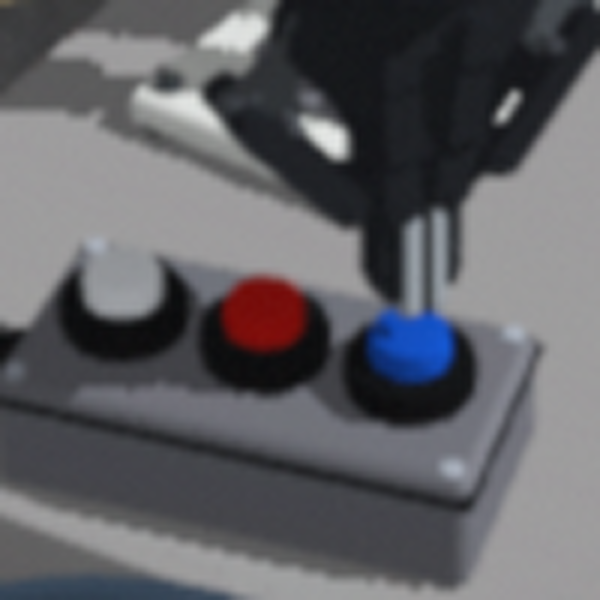

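The fingertips are over the blue button at crop (415,315), and the red button is up again.

```bash
python3 -m handwheel '[[[0.04,0,0],0],[[0.067,0,0],0],[[0.067,0,0],0],[[0.067,0,0],0],[[0.067,0,0],0]]'; python3 -m handwheel '[[[0.002,0,0],0],[[0.002,0,0],0],[[0.002,0,0],0]]';python3 -m handwheel '[[[-0.07,0,0],0],[[-0.07,0,0],0],[[-0.07,0,0],0]]'; python3 go.py .404 .251 .08
```

```text
clock: 3.55
eef_pos: [0.4181, 0.1569, 0.0603]
ee_rot: [2.44, 1.565, -2.872]
force: [-0.5, 0.6, 3.5]
width: 0.0001
clock: 3.85
eef_pos: [0.4181, 0.1569, 0.06]
ee_rot: [2.573, 1.565, -2.738]
force: [-1.6, -1.0, 7.9]
width: 0.0006
clock: 4.15
eef_pos: [0.4182, 0.1571, 0.0807]
ee_rot: [2.596, 1.565, -2.715]
force: [0.3, -0.2, 0.1]
width: -0.0002
t 4.15 pos [0.4182 0.1571 0.0807] F [ 0.29 -0.17  0.12] M [-0.007  0.004  0.003] w -0.0002 j6 -0.754
toolx [-0.005 -0.002 -1.   ] y-yaw 145.69 shift [0.002  0.2154 0.2319]
```

```bash
python3 -m handwheel '[[[0,0.215,0.232],0],[[0,0.215,0.232],0],[[0,0.215,0.232],0],[[0,0.215,0.232],0],[[0,0.215,0.232],0]]'; python3 go.py .404 .251 .060; python3 - <<'E'
from h import *
from bench import robot
c=robot.camera("scene"); crop(c,270,270,370,370,"pics/s3.png",6)
E
```

```text
clock: 4.65
eef_pos: [0.4034, 0.25, 0.0797]
ee_rot: [2.661, 1.563, -2.651]
force: [-0.5, -1.0, 0.4]
width: -0.0003
t 4.65 pos [0.4034 0.25   0.0797] F [-0.47 -0.98  0.45] M [-0.032 -0.008 -0.   ] w -0.0003 j6 -0.55
toolx [-0.007 -0.004 -1.   ] y-yaw 145.67 shift [ 0.0658 -0.      0.0043]
```

View pics/s3.png

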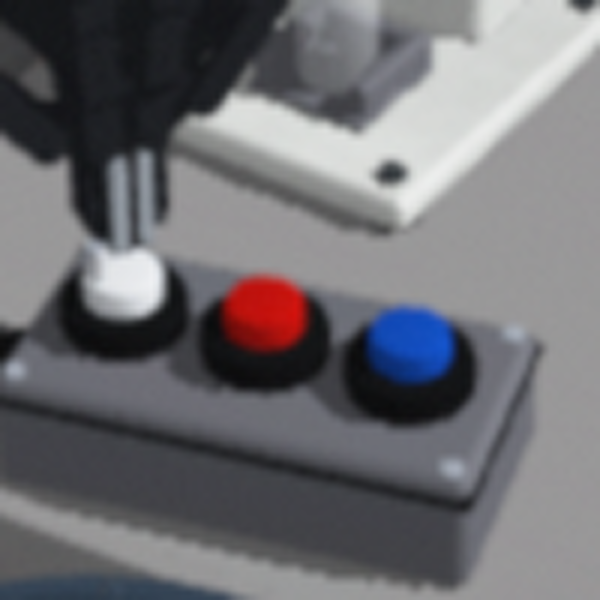

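The fingertips are over white at crop (125,245), with red and blue both up.

```bash
python3 -m handwheel '[[[0.04,0,0.003],0],[[0.067,0,0.003],0],[[0.067,0,0.003],0],[[0.067,0,0.003],0],[[0.067,0,0.003],0]]'; python3 -m handwheel '[[[0.002,0,0],0],[[0.002,0,0],0],[[0.002,0,0],0]]';python3 -m handwheel '[[[-0.5,0,0],0],[[-0.5,0,0],0],[[-0.5,0,0],0],[[-0.5,0,0],0],[[-0.5,0,0],0]]' 1; python3 go.py .5873 .273 .29 162
```

```text
clock: 5.2
eef_pos: [0.4048, 0.2495, 0.0602]
ee_rot: [2.825, 1.564, -2.489]
force: [1.5, -2.4, 4.9]
width: -0.0001
clock: 5.5
eef_pos: [0.4049, 0.2495, 0.06]
ee_rot: [2.724, 1.565, -2.591]
force: [-1.6, 0.1, 6.9]
width: 0.0005
clock: 6.0
eef_pos: [0.4064, 0.2501, 0.2108]
ee_rot: [2.72, 1.567, -2.596]
force: [-0.3, -0.3, -0.4]
width: 0.0723
t 6.0 pos [0.4064 0.2501 0.2108] F [-0.3  -0.28 -0.41] M [-0.002  0.041  0.014] w 0.0723 j6 -0.549
toolx [-0.003 -0.002 -1.   ] y-yaw 145.47 shift [-0.2659 -0.4531  0.4037]
turn share -0.0459 or 0.4541
```

```bash
python3 -m handwheel '[[[-0.166,-0.1,0.09],0],[[-0.266,-0.453,0.404],-0.046],[[-0.266,-0.453,0.404],-0.046],[[-0.266,-0.453,0.404],-0.046],[[-0.266,-0.453,0.404],-0.046]]' 0.6; python3 -m handwheel '[[[0,0,0],0],[[0,0,0],0]]';python3 go.py .5873 .273 .29 162; python3 - <<'E'
from h import *
from bench import robot
S=robot.camera("scene"); crop(S,290,160,370,220,"pics/s4.png",9)
a=np.radians(72)
for r in(13,16,-16): print(r,proj(S,[.5873+r*.001*np.cos(a),.273+r*.001*np.sin(a),.229 if r==13 else .225]))
E
```

```text
clock: 6.5
eef_pos: [0.592, 0.2728, 0.2855]
ee_rot: [2.402, 1.564, -2.626]
force: [-0.1, -0.1, -0.4]
width: 0.0509
clock: 6.7
eef_pos: [0.5911, 0.2721, 0.282]
ee_rot: [2.31, 1.559, -2.719]
force: [0.1, -0.4, -0.6]
width: 0.0512
t 6.7 pos [0.5911 0.2721 0.282 ] F [ 0.09 -0.41 -0.64] M [ 0.055  0.027 -0.028] w 0.0512 j6 -0.92
toolx [-0.011 -0.005 -1.   ] y-yaw 161.87 shift [-0.0264  0.0133 -0.0015]
turn share -0.0004 or 0.4996
13 [319.60172995 195.72018611]
16 [318.64125437 197.05233535]
-16 [329.52853969 201.79295115]
```

View pics/s4.png

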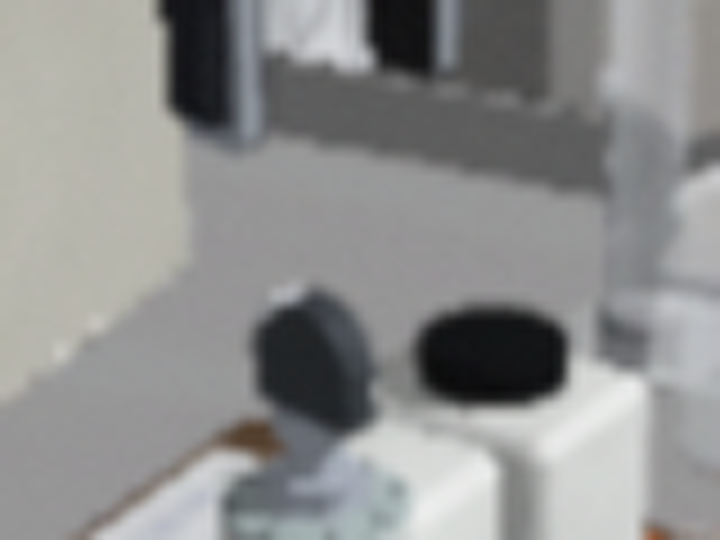

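The open fingers straddle the blade, which shows at crop (315,360), midway between them. I descend next.

```bash
python3 go.py .5873 .273 .206 162;  python3 -m handwheel '[[[0.1,0.013,0],0],[[0.2,0.013,0],0],[[0.253,0.013,0],0],[[0.253,0.013,0],0],[[0.253,0.013,0],0]]'; python3 go.py .5873 .273 .206 162;python3 - <<'E'
from h import *
from bench import robot
S=robot.camera("scene"); crop(S,290,160,370,220,"pics/s5.png",9)
E
```

```text
t 6.75 pos [0.5906 0.2723 0.2831] F [ 0.08 -0.21  0.01] M [-0.024  0.007 -0.016] w 0.0511 j6 -0.92
toolx [-0.01  -0.005 -1.   ] y-yaw 161.9 shift [0.2571 0.009  0.0008]
turn share -0.0003 or 0.4997
clock: 7.25
eef_pos: [0.5847, 0.273, 0.2078]
ee_rot: [2.297, 1.559, -2.73]
force: [-0.1, 0.2, 1.1]
width: 0.0514
t 7.25 pos [0.5847 0.273  0.2078] F [-0.07  0.22  1.07] M [ 0.031 -0.054 -0.024] w 0.0514 j6 -0.916
toolx [-0.011 -0.005 -1.   ] y-yaw 161.92 shift [ 0.0058 -0.0083  0.0026]
turn share -0.0002 or 0.4998
```

View pics/s5.png

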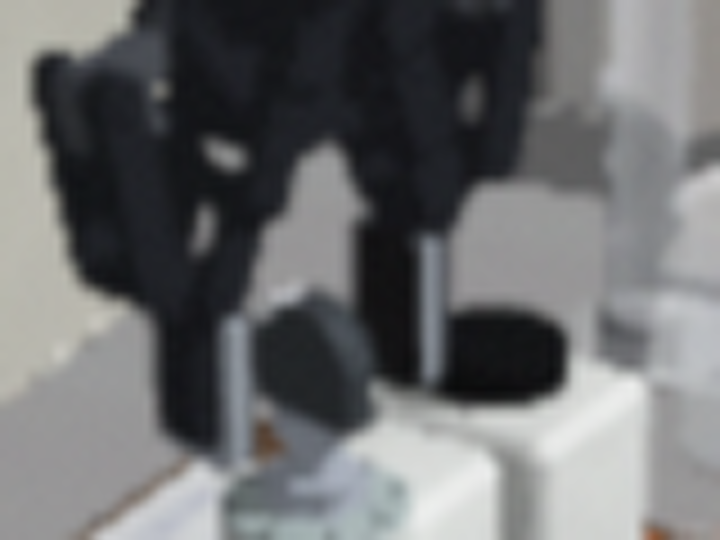

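The fingers straddle the blade at crop (315,360), with one at (205,390) and the other at (400,310). Closing now.

```bash
python3 -m handwheel '[[[0.006,-0.008,0.002],0],[[0.006,-0.008,0.002],0],[[0.006,-0.008,0.002],0],[[0.006,-0.008,0.002],0],[[0.006,-0.008,0.002],0]]' 0; python3 go.py .5873 .273 .206 162;python3 - <<'E'
from h import *
from bench import robot
S=robot.camera("scene"); crop(S,290,160,370,220,"pics/s6.png",9)
E
```

```text
clock: 7.8
eef_pos: [0.5896, 0.2731, 0.2084]
ee_rot: [2.502, 1.564, -2.526]
force: [2.4, -1.4, 5.9]
width: 0.0147
t 7.8 pos [0.5896 0.2731 0.2084] F [ 2.42 -1.38  5.93] M [-0.282 -0.505 -0.014] w 0.0147 j6 -0.918
toolx [-0.005 -0.004 -1.   ] y-yaw 161.9 shift [ 0.0079  0.0072 -0.0027]
turn share -0.0003 or 0.4997
```

View pics/s6.png

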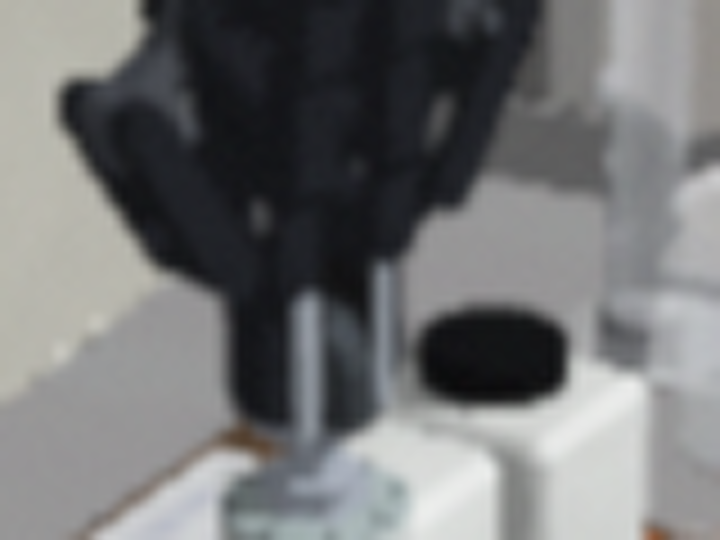

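The fingers have closed about the blade, but the opening reads 14.7 mm, so I'll give them a little longer.

```bash
python3 -m handwheel '[[[0,0,0],0],[[0,0,0],0],[[0,0,0],0]]' ; python3 go.py .5873 .273 .206 162
```

```text
clock: 8.15
eef_pos: [0.5896, 0.2731, 0.2084]
ee_rot: [2.518, 1.564, -2.511]
force: [0.7, -0.5, 1.8]
width: 0.0148
t 8.15 pos [0.5896 0.2731 0.2084] F [ 0.7  -0.51  1.77] M [-0.118 -0.196  0.009] w 0.0148 j6 -0.918
toolx [-0.005 -0.004 -1.   ] y-yaw 161.9 shift [ 0.0081  0.0073 -0.0026]
turn share -0.0003 or 0.4997
```

The opening stays at 14.8 mm, wider than the 10 mm blade. The tips may be touching the neck below the blade, so I'll open slightly, go up about 3 mm, centre and close again.

```bash
python3 -m handwheel '[[[0,0,0],0],[[-0.011,0.004,-0.003],0],[[-0.011,0.004,-0.003],0]]' 0.4; python3 go.py .588 .273 .2115 162; python3 -m handwheel '[[[0,0,0],0],[[0,0,0],0],[[0,0,0],0],[[0,0,0],0]]' 0;  python3 go.py .5873 .273 .2115 162; python3 - <<'E'
from h import *
from bench import robot
S=robot.camera("scene"); crop(S,305,175,350,215,"pics/s7.png",15)
T=robot.camera("top"); crop(T,285,175,345,220,"pics/t7.png",13)
E
```

```text
clock: 8.45
eef_pos: [0.5878, 0.2727, 0.2118]
ee_rot: [2.437, 1.564, -2.591]
force: [-0.3, 0.5, 0.3]
width: 0.0344
t 8.45 pos [0.5878 0.2727 0.2118] F [-0.33  0.47  0.26] M [ 0.    -0.026 -0.042] w 0.0344 j6 -0.918
toolx [-0.006 -0.004 -1.   ] y-yaw 161.91 shift [ 0.001  -0.0004  0.0012]
turn share -0.0003 or 0.4997
clock: 8.85
eef_pos: [0.5892, 0.2722, 0.2121]
ee_rot: [2.828, 1.566, -2.201]
force: [5.1, -2.1, -0.6]
width: 0.0091
t 8.85 pos [0.5892 0.2722 0.2121] F [ 5.07 -2.09 -0.64] M [-0.285 -0.952 -0.063] w 0.0091 j6 -0.918
toolx [-0.003 -0.004 -1.   ] y-yaw 161.87 shift [0.0019 0.0069 0.0004]
turn share -0.0004 or 0.4996
```

View pics/s7.png

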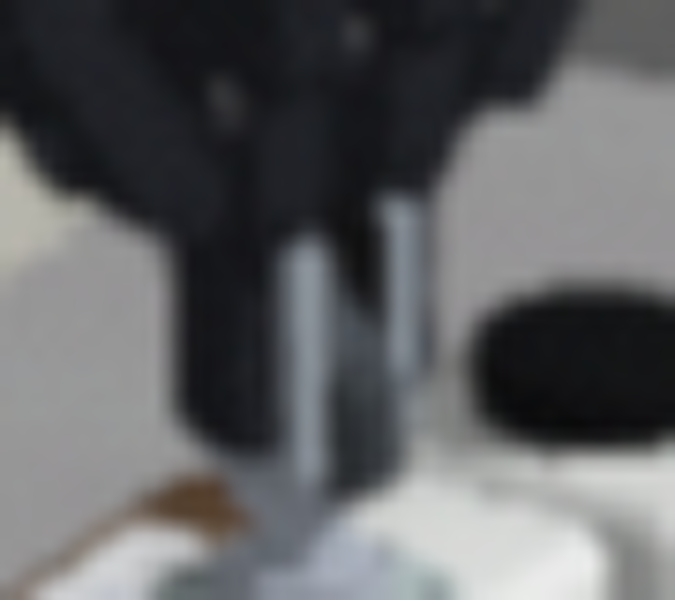

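The opening is now 9.1 mm, so the pads hold the blade with its lower edge visible between them at crop (370,460). I turn clockwise in steps and watch the moment.

```bash
python3 -m handwheel '[[[0,-0.002,0],0.02],[[0,-0.002,0],0.04],[[0,-0.002,0],0.06],[[0,-0.002,0],0.08],[[0,-0.002,0],0.1]]'; python3 go.py .5885 .272 .2115 83
```

```text
clock: 9.45
eef_pos: [0.5886, 0.2728, 0.212]
ee_rot: [2.977, 1.565, -2.685]
force: [-1.1, 0.8, 1.2]
width: 0.0091
t 9.45 pos [0.5886 0.2728 0.212 ] F [-1.14  0.79  1.24] M [0.334 0.304 0.102] w 0.0091 j6 -0.285
toolx [-0.005 -0.003 -1.   ] y-yaw 125.62 shift [ 0.0017 -0.0018 -0.0018]
turn share 0.1184 or -0.3816
```

```bash
python3 -m handwheel '[[[0,0,0],0.02],[[0,0,0],0.04],[[0,0,0],0.06],[[0,0,0],0.08],[[0,0,0],0.08]]'; python3 go.py .5885 .272 .2115 83; python3 -m handwheel '[[[0,0,0],0.01],[[0,0,0],0.02],[[0,0,0],0.02]]'; python3 go.py .5885 .272 .2115 83
```

```text
clock: 9.95
eef_pos: [0.5884, 0.2734, 0.2121]
ee_rot: [-3.06, 1.565, -2.94]
force: [0.7, 1.0, 0.4]
width: 0.0089
t 9.95 pos [0.5884 0.2734 0.2121] F [0.66 1.02 0.38] M [ 0.392 -0.219 -0.072] w 0.0089 j6 0.217
toolx [-0.006 -0.001 -1.   ] y-yaw 96.85 shift [ 0.002  -0.0047 -0.0003]
turn share 0.0385 or -0.4615
clock: 10.25
eef_pos: [0.5884, 0.2736, 0.2121]
ee_rot: [-3.013, 1.565, -3.016]
force: [0.9, 0.1, -1.2]
width: 0.0087
t 10.25 pos [0.5884 0.2736 0.2121] F [ 0.87  0.14 -1.24] M [ 0.255 -0.328 -0.056] w 0.0087 j6 0.34
toolx [-0.006 -0.001 -1.   ] y-yaw 89.8 shift [ 0.0019 -0.0053  0.0003]
turn share 0.0189 or -0.4811
```

```bash
for i in 1; do python3 -m handwheel '[[[0,0,0],0.01],[[0,0,0],0.01]]'; python3 go.py .5885 .272 .2115 83|head -2; python3 -m handwheel '[[[0,0,0],0.01],[[0,0,0],0.01]]'; python3 go.py .5885 .272 .2115 83|head -2;  done
```

```text
clock: 10.45
eef_pos: [0.5884, 0.2737, 0.2121]
ee_rot: [-2.997, 1.565, -3.061]
force: [1.6, -0.0, -0.5]
width: 0.0089
t 10.45 pos [0.5884 0.2737 0.2121] F [ 1.63 -0.   -0.46] M [ 0.211 -0.289 -0.003] w 0.0089 j6 0.401
toolx [-0.006 -0.    -1.   ] y-yaw 86.35 shift [ 0.0019 -0.0056  0.0006]
clock: 10.65
eef_pos: [0.5885, 0.2737, 0.2121]
ee_rot: [-2.958, 1.565, -3.081]
force: [1.8, -1.0, -0.2]
width: 0.009
t 10.65 pos [0.5885 0.2737 0.2121] F [ 1.8  -0.95 -0.18] M [ 0.231 -0.306  0.154] w 0.009 j6 0.46
toolx [-0.006 -0.    -1.   ] y-yaw 82.93 shift [ 0.0019 -0.0057  0.0008]
```

```bash
for i in 1; do python3 -m handwheel '[[[0,0,0],0.01],[[0,0,0],0.01]]'; python3 go.py .5885 .272 .2115 83|head -2; python3 -m handwheel '[[[0,0,0],0.01],[[0,0,0],0.01]]'; python3 go.py .5885 .272 .2115 83|head -2;  done
```

```text
clock: 10.85
eef_pos: [0.5885, 0.2738, 0.2121]
ee_rot: [-2.815, 1.565, -2.996]
force: [2.2, -0.5, -0.3]
width: 0.0088
t 10.85 pos [0.5885 0.2738 0.2121] F [ 2.16 -0.49 -0.35] M [-0.035 -0.371  1.199] w 0.0088 j6 0.518
toolx [-0.006 -0.001 -1.   ] y-yaw 79.65 shift [ 0.0021 -0.0058  0.0012]
clock: 11.05
eef_pos: [0.5885, 0.2737, 0.2122]
ee_rot: [-2.631, 1.565, -2.869]
force: [1.4, -2.0, -0.7]
width: 0.0088
t 11.05 pos [0.5885 0.2737 0.2122] F [ 1.35 -1.99 -0.75] M [-0.1   -0.428  1.893] w 0.0088 j6 0.575
toolx [-0.005 -0.001 -1.   ] y-yaw 76.4 shift [ 0.0023 -0.0057  0.0014]
```

The moment rose to 1.2 and then 1.9 N m, starting near yaw 82.9°, where 83.3° was predicted, so the screw is seated. I hold briefly, then unwind in small steps to find where the moment crosses zero.

```bash
python3 -m handwheel '[[[0,0,0],0.003],[[0,0,0],0.003],[[0,0,0],0.003]]'; python3 go.py .5885 .272 .2115 83|head -2;python3 - <<'E'
from h import *
from bench import robot
S=robot.camera("scene"); crop(S,300,190,360,280,"pics/s8.png",6.5)
E
for i in 1; do python3 -m handwheel '[[[0,0,0],-0.01],[[0,0,0],-0.01]]'; python3 go.py .5885 .272 .2115 83|head -2; python3 -m handwheel '[[[0,0,0],-0.01],[[0,0,0],-0.01]]'; python3 go.py .5885 .272 .2115 83|head -2;  done
```

```text
clock: 11.35
eef_pos: [0.5885, 0.2738, 0.2122]
ee_rot: [-2.567, 1.565, -2.821]
force: [2.4, -0.5, 0.8]
width: 0.0089
t 11.35 pos [0.5885 0.2738 0.2122] F [ 2.39 -0.45  0.75] M [-0.174 -0.537  2.148] w 0.0089 j6 0.592
toolx [-0.005 -0.002 -1.   ] y-yaw 75.44 shift [ 0.0023 -0.0056  0.0015]
clock: 11.6
eef_pos: [0.5885, 0.2737, 0.2121]
ee_rot: [-2.687, 1.565, -2.88]
force: [0.9, -0.4, -0.4]
width: 0.009
t 11.6 pos [0.5885 0.2737 0.2121] F [ 0.86 -0.35 -0.44] M [ 0.011 -0.44   1.42 ] w 0.009 j6 0.53
toolx [-0.005 -0.001 -1.   ] y-yaw 78.97 shift [ 0.0021 -0.0057  0.0012]
clock: 11.8
eef_pos: [0.5885, 0.2737, 0.2121]
ee_rot: [-2.875, 1.565, -3.009]
force: [1.2, -0.4, 0.5]
width: 0.0087
t 11.8 pos [0.5885 0.2737 0.2121] F [ 1.16 -0.39  0.52] M [ 0.158 -0.329  0.517] w 0.0087 j6 0.471
toolx [-0.006 -0.001 -1.   ] y-yaw 82.34 shift [ 0.002  -0.0057  0.0008]
```

View pics/s8.png

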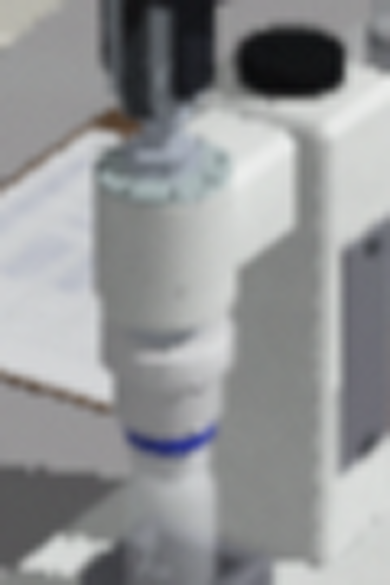

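The picture shows the crimp head down on the blue cap at crop (170,435). The moment fell steadily on unwinding and reaches zero near yaw 84.2°, so there was hardly any slip. The quarter-turn target is yaw 174.2°.

```bash
python3 -m handwheel '[[[0,0,0],-0.02],[[0,0,0],-0.04],[[0,0,0],-0.06],[[0,0,0],-0.08],[[0,0,0],-0.1]]'; python3 -m handwheel '[[[0,0,0],-0.02],[[0,0,0],-0.04],[[0,0,0],-0.06],[[0,0,0],-0.08],[[0,0,0],-0.1]]'; python3 go.py .5885 .273 .212 174.2
```

```text
clock: 12.3
eef_pos: [0.5885, 0.273, 0.2121]
ee_rot: [2.915, 1.565, -2.875]
force: [1.6, -2.5, -0.3]
width: 0.0088
clock: 12.8
eef_pos: [0.5891, 0.2723, 0.2121]
ee_rot: [2.428, 1.565, -2.736]
force: [2.3, -0.9, 0.2]
width: 0.0087
t 12.8 pos [0.5891 0.2723 0.2121] F [ 2.26 -0.89  0.19] M [-0.235 -0.565 -0.08 ] w 0.0087 j6 -0.784
toolx [-0.005 -0.002 -1.   ] y-yaw 154.17 shift [0.0002 0.0027 0.0013]
turn share -0.0556 or 0.4444
```

```bash
python3 -m handwheel '[[[0,0,0],-0.02],[[0,0,0],-0.04],[[0,0,0],-0.055],[[0,0,0],-0.055],[[0,0,0],-0.055]]'; python3 go.py .5885 .273 .212 174.2;python3 - <<'E'
from h import *
from bench import robot
S=robot.camera("scene"); crop(S,300,190,360,280,"pics/s9.png",6.5)
cv2.imwrite("pics/s9f.png",S["pixels"])
E
```

```text
clock: 13.3
eef_pos: [0.5895, 0.2722, 0.2121]
ee_rot: [2.132, 1.566, -2.691]
force: [3.3, -0.7, -1.7]
width: 0.0094
t 13.3 pos [0.5895 0.2722 0.2121] F [ 3.3  -0.73 -1.67] M [-0.05  -0.662 -0.003] w 0.0094 j6 -1.125
toolx [-0.005 -0.002 -1.   ] y-yaw 173.69 shift [0.0002 0.0035 0.0024]
turn share -0.0014 or 0.4986
```

View pics/s9.png

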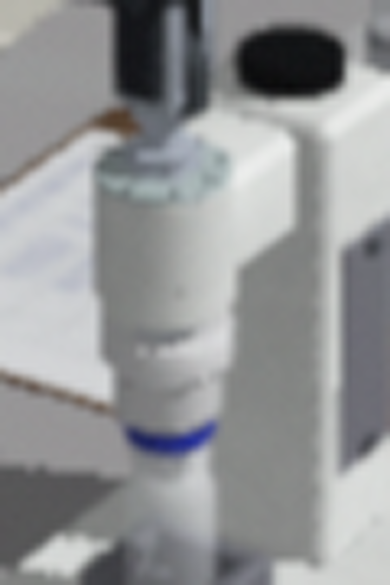

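View pics/s9f.png

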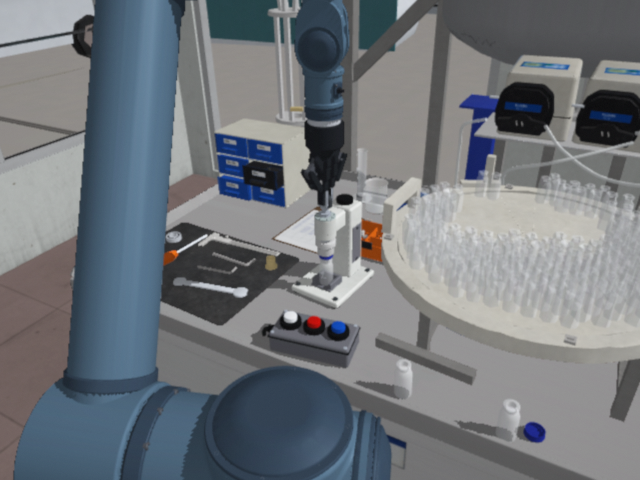

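The head is now slightly higher: more of the blue cap shows at crop (170,437). The vial is upright, the buttons at (290,317), (314,324) and (339,328) are all up, and the spanner, bush and open vial look unmoved. I let it settle, then hand in.

```bash
python3 -m handwheel '[[[0,0,0],-0.001],[[0,0,0],-0.001],[[0,0,0],-0.001],[[0,0,0],-0.001],[[0,0,0],-0.001]]'; python3 go.py .5885 .273 .212 174.2; python3 -c "
from bench import robot
print(robot.state()['joint_vel'].round(4)); print(robot.finish_job())"
```

```text
clock: 13.85
eef_pos: [0.5895, 0.2721, 0.2121]
ee_rot: [2.15, 1.566, -2.665]
force: [3.0, 0.1, -0.4]
width: 0.0087
t 13.85 pos [0.5895 0.2721 0.2121] F [ 3.01  0.12 -0.42] M [-0.047 -0.529 -0.074] w 0.0087 j6 -1.132
toolx [-0.004 -0.002 -1.   ] y-yaw 174.08 shift [0.0003 0.0036 0.0025]
turn share -0.0003 or 0.4997
[-0.0017  0.0006  0.0006 -0.0004 -0.0002 -0.0007]
the job is handed in; nothing more can be done
None
```

I pressed red, blue and white in that order, seated the thumbscrew, backed it off a quarter turn and handed the job in at 13.9 s with it still gripped. The hand-in gave no verdict.

- **Buttons:** each was pressed to its full 6 mm with about 6.5 to 8 N, then let up. The last picture shows all three up.
- **Seating:** turning clockwise, the moment rose to 2.1 N m. The picture then showed the crimp head down on the vial cap; its force on the vial was not measured.
- **Back-off:** on unwinding, the moment reached zero near yaw 84.2°, so I took that as the seat. The gripper finished at 174.1°, which is 89.9° back. The blade's own angle was not measured separately, so any slip in the pads would not show in that figure.
- **Final state:** the arm was still and the gripper closed on the blade, reading 8.7 mm on the 10 mm blade. The last picture shows the head clear, the vial upright, and the spanner, bush and open vial apparently unmoved. I judged those by eye and did not measure their positions.
- **What went wrong on the way:** the first grip read 14.8 mm, too wide for the blade, probably because the tips caught the neck below it. I gripped again 3 to 4 mm higher, where it read 9.1 mm.
- **Disagreement:** a sideways force of about 3 N stays on the thumbscrew, because the grip is roughly 1 mm off the spindle axis.

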